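# Lay the vanilla bottle down in its cradle

### The job

Take the necked amber bottle out of the wooden carrier and stand it upright on the round cork mat, letting go of it there. Then take it again and lay it gently on its side in the wooden cradle, resting in both saddles with its body centred over them, foot towards the upright end board and cap pointing away from it, and let go. Do not drop it or let it topple, and leave the jar, the steel cup and the bowl where they are.

Things in the scene. Friction and masses are not known exactly. Their poses are not given: they have to be found in the camera images.
- bottle: closed amber glass bottle, paper label, black screw cap, 142 mm tall, 0.3 kg, round. Origin: centre of its underside; z along its axis from foot to cap. Body diameter 56 mm from 0 to 95 mm; shoulder narrows to 112 mm; neck diameter 22 mm to 120 mm; cap diameter 25 mm from 120 to 142 mm. Starts upright in one of the carrier's two compartments
- bottle_mid (a point): point on the bottle's axis 50 mm above its underside (middle of the body)
- bottle_cap (a point): centre of the cap's top, 142 mm above the underside
- carrier: fixed open-topped wooden box with two square compartments side by side, outer size 82 (x) by 158 (y) by 90 mm high, walls, divider and floor 6 mm. Origin: centre of its underside. Compartment centres at y = +38 and -38 mm, each about 70 mm square. One holds the bottle, the other the jar
- mat: fixed round cork mat, diameter 130 mm, 6 mm thick. Origin: centre of its underside; its top is at z = 6 mm
- cradle: fixed wooden cradle. Base board x -66..+79, y +-44, 12 mm thick; two V saddles (90 deg V along x, each 16 mm thick) at x = -25 and +25 mm, tops 52 mm high, 71 mm across y; upright end board at the +x end, inner face x = +66, 78 mm wide, top at z = 74 mm. Origin: on the underside, midway between the saddles. Bottle lies along x, foot to +x (end board), cap to -x
- seat (a point): point of the cradle where the middle of the bottle's body (bottle_mid) belongs when lying: above the cradle's origin at z = 65 mm; its axes are those of the cradle
- jar: squat amber jar with paper label and wide black lid, diameter 58 mm, 84 mm tall, no neck; stands in the other compartment; leave alone. Origin: centre of its underside
- cutter_cup: open steel cup, diameter 72 mm, 85 mm tall, standing on the counter; leave alone. Origin: centre of its underside
- bowl: white ceramic bowl, diameter 120 mm, 50 mm tall, standing on the counter; leave alone. Origin: centre of its underside
Mind the look-alikes: they are no part of the job. Leave any green or purple look-alike of the bottle alone.

How it is judged:
On the way:
1. the bottle stands upright on the cork mat, released and still (horizontal distance between bottle and mat below 0.055 m and angle between bottle's own z axis and vertical below 0.1 rad and z of bottle in the frame of mat below 0.011 m and contact force between the fingers and bottle below 0.1 N and linear speed of bottle below 0.03 m/s), for 0.2 s.
At the end, for the whole second after the job is handed in: The bottle lies at rest and released in both saddles of the cradle: middle of its body within 20 mm along, 6 mm across and 5 mm in height of the seat point, axis within 0.1 rad of the cradle's length, cap pointing away from the end board (x of bottle_mid in the frame of seat between -0.02 and 0.02 m and y of bottle_mid in the frame of seat between -0.006 and 0.006 m and z of bottle_mid in the frame of seat between -0.005 and 0.005 m and angle between the z axis of bottle and the x axis of cradle, either way round below 0.1 rad and x of bottle_cap in the frame of seat below -0.06 m and contact force between the fingers and bottle below 0.1 N and linear speed of bottle below 0.02 m/s); the robot touches nothing.
It fails at once if the bottle is dropped or topples (moves faster than 0.5 m/s while the fingers do not hold it) (contact force between the fingers and bottle below 0.1 N and linear speed of bottle above 0.5 m/s).
It fails at once if the jar, the cup or the bowl is moved by more than 25 mm (distance of any of jar, cutter_cup, bowl from where it was at the start of the episode above 0.025 m).
It also fails if it takes over 54 s, if anything falls off the work surface, if the arm or the gripper's body presses on something with over 40 N, if the wrist force passes 120 N, or if a joint passes its speed limit or range.

### The arm

A 6-joint arm with a two-finger parallel gripper is mounted at the origin on the work surface. World frame = base frame: x ahead of the robot, y to its left, z up, the work surface at z = 0. Lengths are in m, angles in rad, forces in N, time in s.
With the tool pointing down it reaches from about 0.325 to 0.775 m from the base axis. Payload 5.5 kg.
Tool frame: the origin (TCP) lies between the finger pads; the fingertips stand 8 mm ahead of it and the grasp point (between the pads) lies 11 mm behind it (tcp_to_tips is the distance from the TCP to the fingertips, in m); z points along the fingers, y is the line along which they close (so a half turn about z gives the same grasp; the last joint's range is limited). The gripper opens to 88 mm and grips with 3 to 60 N. Pads are 20 mm wide; open, the fingers measure 115 mm over their backs; the gripper's body (75 mm by 178 mm) begins 61 mm behind the grasp point.
Start: joints at [1.276, 0.091, 1.231, -0, 1.82, -0.057], TCP at [0.141, 0.583, 0.231] pointing down, gripper open.
Joint ranges: [-2.87, 2.87], [-0.86, 2.18], [0.17, 2.46], [-1.51, 4.65], [0.06, 2.69], [-2.65, 2.65]. Speed limits (rad/s): [2.57, 2.57, 3.01, 3.14, 3.14, 3.14].

### API

Orientations are given as a unit quaternion [w, x, y, z].
In Python, from bench import * gives the robot as it stands. Calls block until the motion is done:
- move_to(position, orientation): joint-space move of the TCP to a pose.
- move_l(position, speed=0.15, orientation=None): straight line of the TCP; orientation=None keeps the orientation; speed is the mean speed in m/s.
- movej(angles): joint-space move.
- gripper_open() and close(): open the fingers fully, or close them until they stop; the grip force is fixed at half the most.
- hold(seconds).
- inverse_kinematics(position, orientation): joint angles nearest the present ones, or None.
- state(): the state.
- get_image(name): name is "side" or "top"; returns a dict with "frame" (400x640x3 uint8, blue, green, red), "depth" (400x640 float32, m along the optical axis (not along the pixel's ray), 0 where there is no reading), "camera_matrix" (3x3 intrinsics, pixels), "k1" (the pictures are not rectified: a ray, as slopes to the right and down, at radius r is drawn at 1 + k1 r^2 times it, then the intrinsics apply), "view" (4x4, takes a point from world to camera coordinates). Camera axes: x right, y up, looking along -z (the intrinsics and any distortion apply to the point x, -y, -z); pixel columns grow to the right and rows downward; lengths in m; the calibration is good to about 2 mm. A picture is of the moment at which its call begins.
A pose or a line that the arm cannot do raises IKError and nothing moves.
- job_done(): hands the job in; it is judged then, once.
The state is a dict: "time": time; "joint_pos": joint angles; "dq": joint speeds; "joint_torque": joint torques, N m; "ee_pos": TCP position; "ee_rot": TCP orientation; "ft_force": force on the tool from outside, world axes, zero at the start; "moment": the same for the moment, N m; "finger_gap": finger opening in m; "finger_force": force on a finger pad.
Only numpy, scipy, OpenCV 4.12 (cv2) and the standard library are available. Lean on these libraries where they do the work, as an engineer would, in place of code of your own. Each camera call takes 0.05 s, during which the arm holds its last target. There are 200 camera calls.

## Working session

There is one attempt and no reset: what is moved stays moved. The work goes in short steps, each a Python script; the robot and the scene stay as the last script left them, time stands still between calls to the robot, and variables do not carry over. Pictures are saved under pics/ and viewed, at most 10 in all, crops included, and the job is handed in when it is done.

```bash
mkdir -p pics; cat > h.py <<'E'
import numpy as np, cv2
from bench import *
def ray(im,u,v):
    K=np.array(im["camera_matrix"]);k=float(im["k1"])
    d=np.array([(u-K[0,2])/K[0,0],(v-K[1,2])/K[1,1]])
    s=d.copy()
    for _ in range(20): s=d/(1+k*(s@s))
    return s
def pt(im,u,v,dep=None):
    s=ray(im,u,v); z=np.median(im["depth"][int(v)-1:int(v)+2,int(u)-1:int(u)+2]) if dep is None else dep
    return (np.linalg.inv(np.array(im["view"]))@np.array([s[0]*z,-s[1]*z,-z,1]))[:3]
def cloud(im):
    K=np.array(im["camera_matrix"],float);h,w=im["depth"].shape
    uv=np.stack(np.meshgrid(np.arange(w),np.arange(h)),-1).reshape(-1,1,2).astype(float)
    s=cv2.undistortPoints(uv,K,np.array([float(im["k1"]),0,0,0.])).reshape(-1,2)
    z=im["depth"].reshape(-1)
    P=np.c_[s[:,0]*z,-s[:,1]*z,-z,np.ones(len(z))]@np.linalg.inv(np.array(im["view"])).T
    return P[:,:3].reshape(h,w,3)
E
python3 - <<'E'
from h import *
import pickle
for n in("side","top"):
    im=get_image(n); pickle.dump(im,open(n+".pkl","wb")); cv2.imwrite(f"pics/{n}0.png",im["frame"])
    V=np.linalg.inv(np.array(im["view"])); print(n,V.round(3).tolist(),np.array(im["camera_matrix"]).round(1).tolist(),im["k1"])
s=state();print(s["time"],s["ee_pos"],s["ee_rot"],s["finger_gap"])
E
```

```text
side [[0.979, 0.126, -0.158, 0.448], [-0.202, 0.642, -0.74, -0.757], [0.009, 0.756, 0.654, 0.773], [0.0, 0.0, 0.0, 1.0]] [[489.8, 0.0, 317.2], [0.0, 489.8, 203.0], [0.0, 0.0, 1.0]] -0.10406975083644757
top [[-0.024, 0.996, -0.085, 0.501], [-1.0, -0.025, -0.007, -0.016], [-0.009, 0.085, 0.996, 1.106], [0.0, 0.0, 0.0, 1.0]] [[401.7, 0.0, 322.2], [0.0, 401.7, 201.8], [0.0, 0.0, 1.0]] -0.09028690945867317
0.1 [0.14129841 0.58288646 0.22962574] [-1.45348071e-04  1.18654768e-01  9.92935200e-01 -8.44916357e-04] 0.08784180776817406
```

View pics/top0.png

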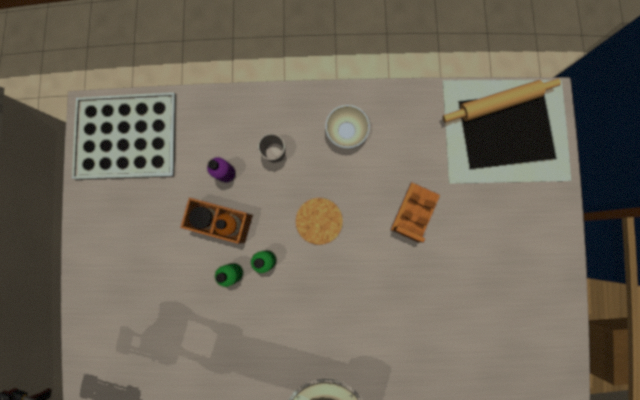

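View pics/side0.png

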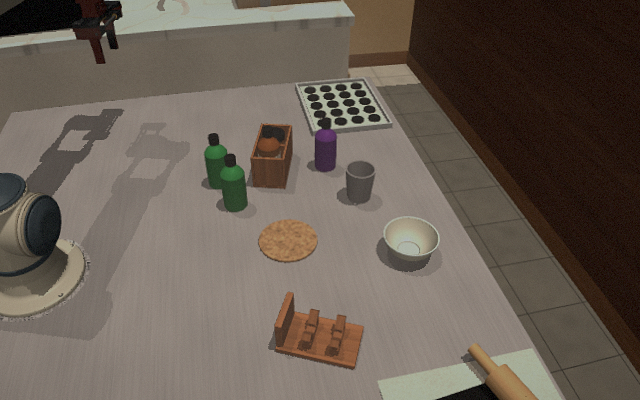

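The top view shows the carrier at about (217,221), the mat at (319,221), the cradle at (416,212), the cup at (272,149) and the bowl at (347,127).

Candidates (top-view pixels):
- Amber bottle in the carrier's right compartment, about (229,224).
- Jar in the carrier's left compartment, about (202,216).
- Green bottles at (228,275) and (263,262).
- Purple bottle at (221,169).

I choose the amber one with a neck, and check it in a crop.

```bash
python3 - <<'E'
from h import *
import pickle
t=pickle.load(open("top.pkl","rb"));s=pickle.load(open("side.pkl","rb"))
R=lambda a:cv2.resize(a,(400,300),interpolation=cv2.INTER_CUBIC)
A=np.vstack([np.hstack([R(t["frame"][185:260,170:270]),R(s["frame"][115:190,230:330])]),np.hstack([R(t["frame"][175:250,370:470]),R(s["frame"][290:365,270:370])])])
cv2.imwrite("pics/crop.png",A)
for n,im in(("t",t),("s",s)):
    C=cloud(im);np.save(n+".npy",C)
T=np.load("t.npy");S=np.load("s.npy")
for C,n in((T,"top"),(S,"side")):
    x,y,z=C[...,0],C[...,1],C[...,2]
    ok=(x>.3)&(x<.7)&(abs(y)<.45)
    tab=ok&(abs(z)<.02); print(n,"table z",np.median(z[tab]))
    hi=(ok&(z>.015)&(z<.3)).astype(np.uint8)
    k,l,st,ce=cv2.connectedComponentsWithStats(hi)
    for i in range(1,k):
        if st[i,4]>40:
            P=C[l==i]; print(st[i].tolist(),P.min(0).round(3),P.max(0).round(3),P.mean(0).round(3))
E
```

```text
top table z 0.0004247703967761307
[207, 160, 28, 22, 471] [0.656 0.231 0.015] [0.7   0.286 0.146] [0.675 0.25  0.095]
[409, 193, 27, 17, 203] [ 0.566 -0.317  0.015] [ 0.609 -0.242  0.055] [ 0.587 -0.276  0.038]
[180, 197, 72, 47, 1936] [0.488 0.184 0.015] [0.608 0.357 0.152] [0.545 0.268 0.084]
[402, 210, 27, 18, 198] [ 0.518 -0.288  0.015] [ 0.565 -0.22   0.054] [ 0.542 -0.254  0.037]
[392, 225, 33, 17, 223] [ 0.481 -0.275  0.016] [ 0.525 -0.195  0.079] [ 0.501 -0.229  0.064]
[250, 250, 27, 23, 473] [0.414 0.119 0.015] [0.468 0.177 0.147] [0.442 0.142 0.103]
[215, 263, 28, 25, 511] [0.378 0.212 0.015] [0.434 0.265 0.146] [0.41  0.231 0.098]
side table z 0.0009449262288899751
[315, 117, 19, 52, 795] [0.657 0.226 0.015] [0.7   0.413 0.146] [0.678 0.243 0.079]
[250, 124, 43, 61, 2164] [0.489 0.181 0.015] [0.611 0.357 0.151] [0.545 0.235 0.076]
[204, 133, 43, 74, 1870] [0.379 0.116 0.015] [0.47  0.257 0.145] [0.425 0.171 0.083]
[274, 292, 21, 55, 655] [ 0.48  -0.271  0.015] [ 0.525 -0.196  0.078] [ 0.501 -0.242  0.057]
[300, 309, 20, 40, 413] [ 0.524 -0.286  0.015] [ 0.567 -0.223  0.054] [ 0.545 -0.257  0.036]
[330, 314, 17, 41, 375] [ 0.57  -0.308  0.015] [ 0.612 -0.238  0.054] [ 0.59  -0.278  0.037]
```

View pics/crop.png

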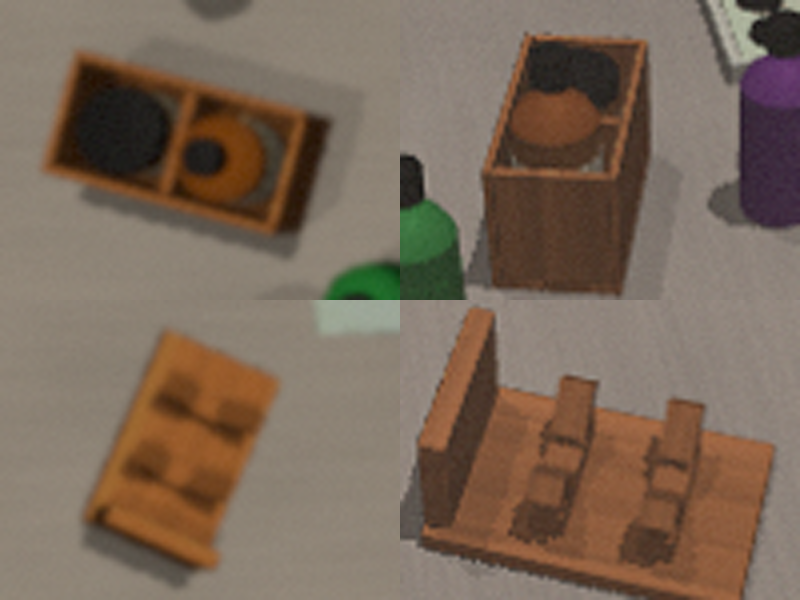

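The crop confirms it: the necked amber bottle (black cap at top pixel (221,224)) stands in the carrier's right compartment. The wide-lidded jar is on the left. The cradle's end board is on the robot's side, so the cap must point away from the robot.

```bash
python3 - <<'E'
from h import *
for n in "ts":
    C=np.load(n+".npy"); im=__import__("pickle").load(open({"t":"top","s":"side"}[n]+".pkl","rb"))
    f=im["frame"].astype(int); x,y,z=C[...,0],C[...,1],C[...,2]
    print(n)
    car=(x>.47)&(x<.63)&(y>.16)&(y<.38)
    m=car&(z>.142)&(z<.16); P=C[m]; print("captop",len(P),P.mean(0).round(4),np.ptp(P,0).round(3),(P.min(0)+P.max(0))[:2]/2, np.median(P[:,2]))
    m=car&(z>.084)&(z<.1)
    P=C[m]; r=cv2.minAreaRect(P[:,:2].astype(np.float32)*1000); print("rim",len(P),r,np.median(P[:,2]))
    m=car&(z>.03)&(z<.1); r=cv2.minAreaRect(C[m][:,:2].astype(np.float32)*1000); print("carrier",r)
    m=(x>.44)&(x<.66)&(abs(y)<.12)&(z>.0035)&(z<.012)&(f[...,2]-f[...,0]>50)
    P=C[m]; c,rad=cv2.minEnclosingCircle(P[:,:2].astype(np.float32)*1000);print("mat",len(P),P.mean(0).round(4),c,rad,np.median(P[:,2]))
    cr=(x>.44)&(x<.67)&(y<-.17)&(y>-.35)
    m=cr&(z>.007)&(z<.09); r=cv2.minAreaRect(C[m][:,:2].astype(np.float32)*1000); print("cradle",m.sum(),r)
    for nm,a,b,lo,hi in(("board",.44,.53,.068,.085),("s1",.52,.568,.046,.06),("s2",.566,.63,.046,.06)):
        P=C[cr&(x>a)&(x<b)&(z>lo)&(z<hi)]
        if len(P)>4: print(nm,len(P),P.mean(0).round(4),cv2.minAreaRect(P[:,:2].astype(np.float32)*1000))
    P=C[cr&(z>.007)&(z<.018)];print("base z",np.median(P[:,2]))
    Q=C[cr&(abs(z)<.006)];print("table",np.median(Q[:,2]))
E
```

```text
t
captop 87 [0.5361 0.2387 0.1477] [0.022 0.023 0.01 ] [0.53617875 0.23865074] 0.14778684273766185
rim 894 ((548.5033569335938, 271.7146301269531), (159.3182373046875, 82.7640380859375), 73.87577819824219) 0.08952430153638147
carrier ((548.4625854492188, 271.5736999511719), (159.61163330078125, 82.7640380859375), 73.87577819824219)
mat 1538 [0.5426 0.0018 0.0065] (543.3358154296875, 2.254258394241333) 64.43448638916016 0.0063465621147034135
cradle 1727 ((569.5827026367188, -245.07888793945312), (129.92030334472656, 148.45767211914062), 62.35088348388672)
board 156 [ 0.5012 -0.2318  0.0741] ((501.001220703125, -232.66619873046875), (78.3462905883789, 13.363009452819824), 64.2544937133789)
s1 53 [ 0.5445 -0.252   0.0493] ((544.2047119140625, -253.434326171875), (65.07701873779297, 15.925658226013184), 64.66632843017578)
s2 58 [ 0.5893 -0.2753  0.0495] ((588.7105712890625, -276.5876159667969), (65.7034912109375, 16.593971252441406), 64.82486724853516)
base z 0.012473168911390387
table 0.0004242062848012207
s
captop 68 [0.5367 0.2357 0.1469] [0.024 0.027 0.009] [0.53702122 0.23724209] 0.
[... 252 characters left out ...]
)
mat 1903 [ 5.443e-01 -1.000e-04  7.300e-03] (544.6840209960938, 3.025257110595703) 66.613037109375 0.007369791774255674
cradle 3878 ((561.2792358398438, -262.22149658203125), (90.3927230834961, 144.71908569335938), 63.992122650146484)
board 302 [ 0.5018 -0.2363  0.0736] ((502.374267578125, -233.50209045410156), (80.10208129882812, 13.653302192687988), 63.98976135253906)
s1 106 [ 0.5434 -0.2521  0.0494] ((530.0457153320312, -246.99307250976562), (67.43827056884766, 49.45854187011719), 63.96806335449219)
s2 105 [ 0.5888 -0.2796  0.0494] ((590.1436157226562, -276.3504638671875), (65.7686538696289, 15.707515716552734), 63.857906341552734)
base z 0.012466358841306202
table 0.0005272513173425475
```

```bash
cat >> h.py <<'E'
from scipy.spatial.transform import Rotation as Ro
UP=np.array([0,0,1.])
CAP=np.array([.5366,.238,.1477]); MAT=np.array([.544,.0025,.006])
CY=np.radians(-26.0); CD=np.array([np.cos(CY),np.sin(CY),0]); SEAT=np.array([.5666,-.265,.065])
def quat(R): q=Ro.from_matrix(R).as_quat(); return np.r_[q[3],q[:3]]
def frame(zt,yt): return np.c_[np.cross(yt,zt),yt,zt]
def down(az): return frame(-UP,np.array([np.cos(az),np.sin(az),0]))
def side(phi,a,s=1):   # tool at azimuth phi, pitched a below horizontal
    h=np.array([np.cos(phi),np.sin(phi),0]); return frame(np.cos(a)*h-np.sin(a)*UP, s*np.cross(UP,h))
def lay(phi,a,s=1):    # same grasp with the bottle lying, cap along CD
    h=np.array([np.cos(phi),np.sin(phi),0])
    M=np.c_[-UP,np.cross(CD,-UP),CD]@np.c_[h,np.cross(UP,h),UP].T
    return M@side(phi,a,s)
def tcp(g,R): return np.asarray(g)+.011*R[:,2]
E
python3 - <<'E'
from h import *
def ik(g,R):
    try: q=inverse_kinematics(tcp(g,R).tolist(),quat(R).tolist())
    except Exception as e: return None
    return None if q is None else np.round(q,2).tolist()
cap=CAP-[0,0,.0105]
for az in(.42,):
    R=down(az);print("pick",ik(cap,R),ik(cap+[0,0,.12],R))
    R=down(0.0);print("mat",ik(MAT+[0,0,.1325],R),ik(MAT+[0,0,.25],R))
for s in(1,-1):
  for ph in(-.2,0,.2):
    for a in(0,15,30,45):
        a_=np.radians(a);R=side(ph,a_,s);g=MAT+[0,0,.052]
        L=lay(ph,a_,s)
        print(s,ph,a,ik(g,R),ik(g-.12*R[:,2],R) is not None,ik(SEAT+[0,0,.004],L),ik(SEAT+[0,0,.1],L) is not None)
E
```

```text
pick [0.36, 0.06, 1.45, -0.0, 1.63, -0.06] [0.36, 0.06, 1.24, -0.0, 1.85, -0.06]
mat [-0.06, -0.06, 1.56, -0.0, 1.64, -0.06] [-0.06, -0.06, 1.35, -0.0, 1.84, -0.06]
1 -0.2 0 None False [-0.49, 0.19, 1.43, 0.0, 1.52, -1.61] True
1 -0.2 15 None False [-0.49, 0.43, 1.17, -0.01, 1.81, -1.61] True
1 -0.2 30 None False [-0.48, 0.67, 0.9, -0.02, 2.1, -1.61] True
1 -0.2 45 [0.05, -0.65, 2.34, -0.27, 0.7, -1.18] False [-0.48, 0.92, 0.62, -0.03, 2.39, -1.61] True
1 0 0 None False [-0.49, 0.19, 1.43, -0.0, 1.52, -1.61] True
1 0 15 None False [-0.49, 0.43, 1.17, -0.01, 1.81, -1.61] True
1 0 30 None False [-0.48, 0.67, 0.9, -0.02, 2.1, -1.61] True
1 0 45 [-0.1, -0.69, 2.36, 0.11, 0.69, -1.73] False [-0.48, 0.92, 0.62, -0.03, 2.39, -1.61] True
1 0.2 0 None False [-0.49, 0.19, 1.43, -0.0, 1.52, -1.61] True
1 0.2 15 None False [-0.49, 0.43, 1.17, -0.01, 1.81, -1.61] True
1 0.2 30 None False [-0.48, 0.67, 0.9, -0.02, 2.1, -1.61] True
1 0.2 45 [-0.25, -0.66, 2.34, 0.45, 0.77, -2.23] False [-0.48, 0.92, 0.62, -0.03, 2.39, -1.61] True
-1 -0.2 0 None False [-0.49, 0.19, 1.43, 0.0, 1.52, 1.53] True
-1 -0.2 15 None False [-0.49, 0.43, 1.17, -0.01, 1.81, 1.54] True
-1 -0.2 30 None False [-0.48, 0.67, 0.9, -0.02, 2.1, 1.54] True
-1 -0.2 45 [0.05, -0.65, 2.34, -0.27, 0.7, 1.96] False [-0.48, 0.92, 0.62, -0.03, 2.39, 1.53] True
-1 0 0 None False [-0.49, 0.19, 1.43, -0.0, 1.52, 1.53] True
-1 0 15 None False [-0.49, 0.43, 1.17, -0.01, 1.81, 1.54] True
-1 0 30 None False [-0.48, 0.67, 0.9, -0.02, 2.1, 1.54] True
-1 0 45 [-0.1, -0.69, 2.36, 0.11, 0.69, 1.41] False [-0.48, 0.92, 0.62, -0.03, 2.39, 1.53] True
-1 0.2 0 None False [-0.49, 0.19, 1.43, -0.0, 1.52, 1.53] True
-1 0.2 15 None False [-0.49, 0.43, 1.17, -0.01, 1.81, 1.54] True
-1 0.2 30 None False [-0.48, 0.67, 0.9, -0.02, 2.1, 1.54] True
-1 0.2 45 [-0.25, -0.66, 2.34, 0.45, 0.77, 0.91] False [-0.48, 0.92, 0.62, -0.03, 2.39, 1.53] True
```

```bash
python3 - <<'E'
from h import *
def ik(g,R):
    try: q=inverse_kinematics(tcp(g,R).tolist(),quat(R).tolist())
    except Exception as e: return None
    return None if q is None else np.round(q,2).tolist()
for off in((.03,0),(0.02,-.02),(.0,-.03)):
 for ph in np.radians(np.arange(-120,121,15)):
    for a in(10,20,25,30,35,40):
      for s in (1,-1):
        a_=np.radians(a);R=side(ph,a_,s);g=MAT+[*off,.050]
        q=ik(g,R)
        if q and ik(SEAT+[0,0,.004],lay(ph,a_,s)):
            h=R[:,2]*[1,1,0]
            print(off,round(np.degrees(ph)),a,s,q,"ret",ik(g-.08*R[:,2],R) is not None,"lift",ik(g+[0,0,.1],R) is not None)
E
```

```text
(0.03, 0) -120 10 1 [0.33, 0.9, 1.0, -1.01, 2.27, 0.62] ret True lift True
(0.03, 0) -120 10 -1 [0.33, 0.9, 1.0, -1.01, 2.27, -2.52] ret True lift False
(0.03, 0) -120 20 1 [0.31, 0.8, 1.05, -0.88, 2.18, 0.66] ret True lift True
(0.03, 0) -120 20 -1 [0.31, 0.8, 1.05, -0.88, 2.18, -2.48] ret True lift True
(0.03, 0) -120 25 1 [0.3, 0.75, 1.08, -0.82, 2.14, 0.68] ret True lift True
(0.03, 0) -120 25 -1 [0.3, 0.75, 1.08, -0.82, 2.14, -2.46] ret True lift True
(0.03, 0) -120 30 1 [0.29, 0.69, 1.11, -0.75, 2.09, 0.69] ret True lift True
(0.03, 0) -120 30 -1 [0.29, 0.69, 1.11, -0.75, 2.09, -2.45] ret True lift True
(0.03, 0) -120 35 1 [0.28, 0.64, 1.15, -0.7, 2.04, 0.7] ret True lift True
(0.03, 0) -120 35 -1 [0.28, 0.64, 1.15, -0.7, 2.04, -2.44] ret True lift True
(0.03, 0) -120 40 1 [0.26, 0.58, 1.18, -0.64, 1.99, 0.7] ret True lift True
(0.03, 0) -120 40 -1 [0.26, 0.58, 1.18, -0.64, 1.99, -2.44] ret True lift True
(0.03, 0) -105 10 1 [0.4, 0.76, 1.22, -1.09, 2.08, 0.6] ret True lift True
(0.03, 0) -105 10 -1 [0.4, 0.76, 1.22, -1.09, 2.08, -2.54] ret True lift False
(0.03, 0) -105 20 1 [
[... 28230 characters left out ...]
03) 120 20 -1 [-0.45, 0.75, 1.12, 0.76, 2.26, -0.8] ret True lift True
(0.0, -0.03) 120 25 1 [-0.44, 0.7, 1.15, 0.7, 2.21, 2.33] ret True lift True
(0.0, -0.03) 120 25 -1 [-0.44, 0.7, 1.15, 0.7, 2.21, -0.81] ret True lift True
(0.0, -0.03) 120 30 1 [-0.43, 0.64, 1.18, 0.65, 2.16, 2.31] ret True lift True
(0.0, -0.03) 120 30 -1 [-0.43, 0.64, 1.18, 0.65, 2.16, -0.83] ret True lift True
(0.0, -0.03) 120 35 1 [-0.41, 0.59, 1.22, 0.6, 2.11, 2.3] ret True lift True
(0.0, -0.03) 120 35 -1 [-0.41, 0.59, 1.22, 0.6, 2.11, -0.84] ret True lift True
(0.0, -0.03) 120 40 1 [-0.4, 0.53, 1.25, 0.55, 2.05, 2.3] ret True lift True
(0.0, -0.03) 120 40 -1 [-0.4, 0.53, 1.25, 0.55, 2.05, -0.84] ret True lift True
```

```bash
cat >> h.py <<'E'
A=np.radians(20);PH=np.radians(75);SP=MAT+[.02,-.008,0]
def go(g,R,v=None):
    p=tcp(g,R).tolist();q=quat(R).tolist()
    move_to(p,q) if v is None else move_l(p,v,q)
def st(m):
    s=state();print(m,round(s["time"],2),np.round(s["ee_pos"],4),"gap",round(s["finger_gap"],4),"ff",np.round(s["finger_force"],1),"F",np.round(s["ft_force"],1))
E
python3 - <<'E'
from h import *
g=CAP-[0,0,.0095]; R=down(.42); R2=down(0.); m=SP+[0,0,.142-.0095]
go(g+[0,0,.1],R); st("above"); go(g,R,.12); st("at"); close(); st("closed")
go(g+[0,0,.125],R,.12); st("lift")
im=get_image("side");cv2.imwrite("pics/lift.png",cv2.resize(im["frame"][40:240,180:400],(660,600)))
E
```

```text
above 2.0 [0.5362 0.2389 0.2272] gap 0.0876 ff 0.0 F [ 0.7 -0.   0.6]
at 2.98 [0.5371 0.2382 0.1283] gap 0.0881 ff 0.0 F [-0.4  0.4  0.4]
closed 3.98 [0.5367 0.2381 0.1272] gap 0.0245 ff 30.0 F [ 0.7 -0.2 -0.2]
lift 5.17 [0.5363 0.2379 0.2509] gap 0.0242 ff 30.0 F [ 0.9 -0.1 -3.5]
```

View pics/lift.png

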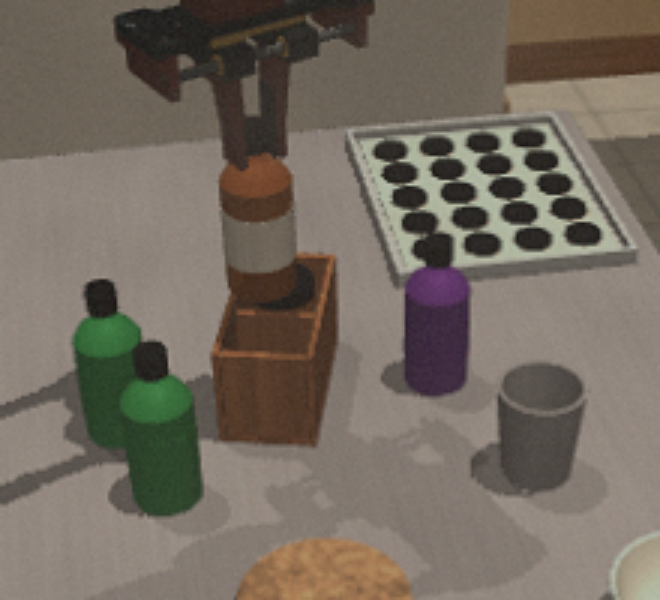

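The bottle hangs upright from the cap at crop (258,230), clear of the carrier, and the jar is still in place. Next is the mat.

```bash
python3 - <<'E'
from h import *
R=down(.42); R2=down(0.); m=SP+[0,0,.142-.0095]
go(m+[0,0,.125],R2,.15); st("over"); go(m+[0,0,.006],R2,.12)
z=.004
while z>-.004:
    go(m+[0,0,z],R2,.02); F=state()["ft_force"][2]
    if F>-1.5: break
    z-=.0015
st("down %.4f"%z); gripper_open(); hold(.3); go(m+[0,0,.135],R2,.15); st("up")
for n in("side","top"):
    im=get_image(n);C=cloud(im);x,y,z=C[...,0],C[...,1],C[...,2]
    P=C[(abs(x-SP[0])<.04)&(abs(y-SP[1])<.04)&(z>.015)&(z<.16)]
    T=P[P[:,2]>.138]; print(n,"cap",len(T),((T.min(0)+T.max(0))/2).round(4),np.median(T[:,2]).round(4))
    B=P[(P[:,2]>.02)&(P[:,2]<.1)]
    if len(B): print("body x",B.min(0).round(4),B.max(0).round(4))
    if n=="side":cv2.imwrite("pics/mat.png",cv2.resize(im["frame"][100:300,200:420],(660,600)))
E
```

```text
over 7.01 [ 0.564  -0.0048  0.2525] gap 0.0246 ff 30.0 F [-0.5 -0.2 -4.3]
down -0.0020 9.4 [ 0.5645 -0.0055  0.127 ] gap 0.0242 ff 30.0 F [0.4 0.1 4.5]
up 11.84 [ 0.5637 -0.0055  0.2612] gap 0.0877 ff 0.0 F [-0.1 -0.5  0.5]
side cap 113 [ 0.5658 -0.0061  0.145 ] 0.1475
body x [ 0.5377 -0.0345  0.02  ] [ 5.922e-01 -3.000e-04  1.000e-01]Traceback (most recent call last):
  File "<stdin>", line 13, in <module>
    return umr_minimum(a, axis, None, out, keepdims, initial, where)
ValueError: zero-size array to reduction operation minimum which has no identity
```

View pics/mat.png

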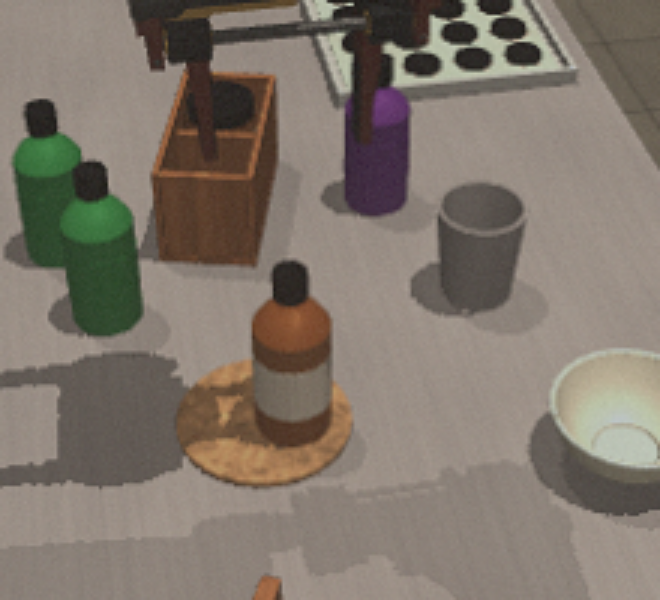

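The bottle stands upright on the mat, at crop (290,370), released. Next is the side regrasp.

```bash
python3 - <<'E'
from h import *
R=side(PH,A,-1); g=np.array([.5648,-.006,.061])
go(g-.13*R[:,2]+[0,0,.09],R); st("wp"); go(g-.13*R[:,2],R,.15); st("pre")
go(g-.04*R[:,2],R,.12);go(g,R,.08); st("at")
im=get_image("side");cv2.imwrite("pics/grasp.png",cv2.resize(im["frame"][120:340,180:420],(655,600)))
L=lay(PH,A,-1); gl=SEAT+CD*.005
print([inverse_kinematics(tcp(gl+[0,0,h],L).tolist(),quat(L).tolist()) is not None for h in(.003,.1,.15)])
E
```

```text
wp 12.95 [ 0.536  -0.1137  0.1919] gap 0.0881 ff 0.0 F [ 0.1 -0.5 -0.2]
pre 13.7 [ 0.5363 -0.1138  0.1027] gap 0.088 ff 0.0 F [-0.1  0.7 -1. ]
at 15.25 [0.5674 0.0044 0.0572] gap 0.0877 ff 0.0 F [ 0.2 -0.4  0.9]
[True, True, True]
```

View pics/grasp.png

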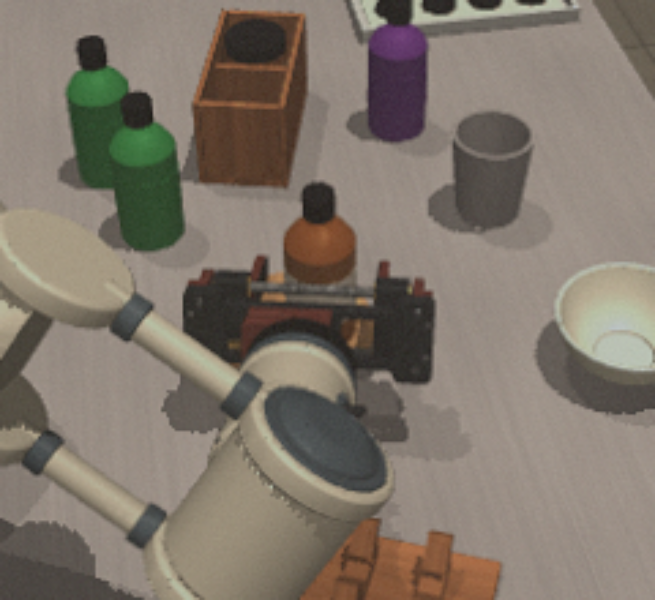

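The bottle, at crop (318,240), stands between the open fingers, with the wrist clear of the cradle. I'll close, lift and turn it to horizontal above the cradle.

```bash
python3 - <<'E'
from h import *
R=side(PH,A,-1); g=np.array([.5648,-.006,.061]); L=lay(PH,A,-1); gl=SEAT+CD*.005
close(); st("closed"); go(g+[0,0,.16],R,.12); st("lift")
go(gl+[0,0,.16],L); st("over"); go(gl+[0,0,.06],L,.12); hold(.2); st("low")
for n in("side","top"):
    im=get_image(n);C=cloud(im);np.save("l"+n+".npy",C);cv2.imwrite(f"pics/l{n}.png",cv2.resize(im["frame"][230:380,220:420] if n=="side" else im["frame"][150:270,350:510],(800,600)))
E
```

```text
closed 15.91 [0.5674 0.0039 0.0573] gap 0.0556 ff 30.0 F [-1.  -1.3  0.9]
lift 17.39 [0.5673 0.0041 0.2162] gap 0.0554 ff 30.0 F [ 0.4 -0.1 -4.5]
over 19.0 [ 0.5677 -0.2652  0.2139] gap 0.0557 ff 30.0 F [-0.5  0.4 -3.6]
low 20.18 [ 0.5681 -0.2657  0.1157] gap 0.0554 ff 30.0 F [ 0.1 -0.2 -5. ]
```

View pics/lside.png

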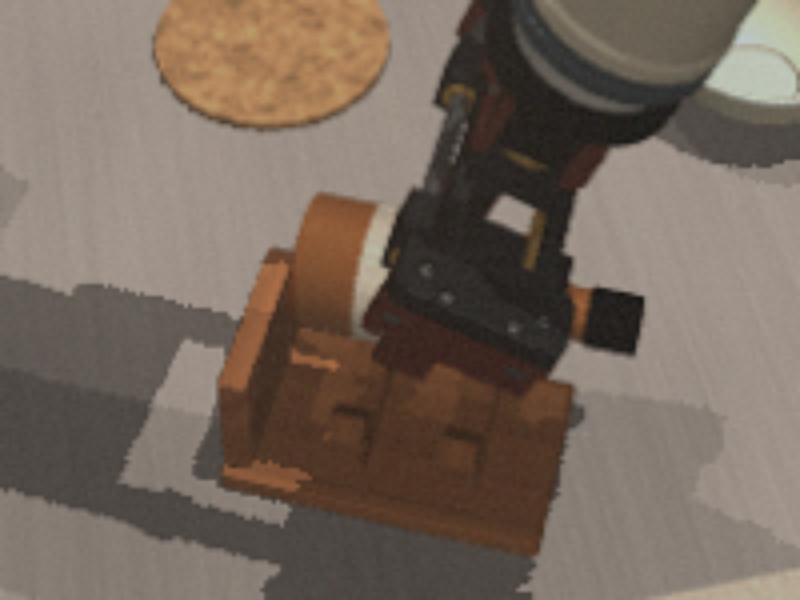

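The bottle is level above the saddles, foot (crop (335,265)) at the end board side and cap (crop (612,320)) pointing away. I'll check its axis numerically, then lower it with force monitoring.

```bash
python3 - <<'E'
from h import *
s=state()["ee_rot"];Rw=Ro.from_quat(np.r_[s[1:],s[0]]).as_matrix();print("Rerr",np.degrees((Ro.from_matrix(Rw)*Ro.from_matrix(lay(PH,A,-1)).inv()).magnitude()))
D=np.c_[CD,np.cross(UP,CD),UP]
for n in("side","top"):
    C=np.load("l"+n+".npy").reshape(-1,3); P=(C-SEAT-[0,0,.06])@D
    c=P[(P[:,0]>.073)&(P[:,0]<.1)&(abs(P[:,1])<.03)&(abs(P[:,2])<.03)]
    f=P[(P[:,0]>-.058)&(P[:,0]<-.025)&(abs(P[:,1])<.04)&(abs(P[:,2])<.04)]
    for nm,q in(("cap",c),("foot",f)):
        if len(q)>10: print(n,nm,len(q),q.min(0).round(4),q.max(0).round(4))
E
```

```text
Rerr 0.06177970770859797
side cap 196 [ 0.0731 -0.0143 -0.0087] [0.0929 0.0088 0.013 ]
side foot 474 [-0.0485 -0.0295 -0.0165] [-0.0251  0.0211  0.0288]
top foot 57 [-0.0503  0.0116 -0.0183] [-0.0254  0.0268  0.0186]
```

```bash
python3 - <<'E'
from h import *
L=lay(PH,A,-1); gl=SEAT+CD*.005
go(gl+[0,0,.01],L,.1); hold(.1); st("10mm"); h=.006
while h>-.005:
    go(gl+[0,0,h],L,.02); F=np.array(state()["ft_force"]); print(round(h,4),F.round(1))
    if F[2]>0: break
    h-=.0015
st("touch"); gripper_open(); hold(.4); st("open")
go(gl+[0,0,h]-.1*L[:,2],L,.1); go(gl+[0,0,.18]-.1*L[:,2],L,.15); hold(.3); st("away")
D=np.c_[CD,np.cross(UP,CD),UP]
for n in("side","top"):
    im=get_image(n);P=(cloud(im).reshape(-1,3)-SEAT)@D
    for nm,a,b,r in(("cap",.072,.1,.02),("foot",-.06,-.035,.032)):
        q=P[(P[:,0]>a)&(P[:,0]<b)&(abs(P[:,1])<r)&(abs(P[:,2])<r)]
        if len(q)>10: print(n,nm,len(q),q.min(0).round(4),q.max(0).round(4))
    if n=="side":cv2.imwrite("pics/fin.png",cv2.resize(im["frame"][100:400,180:500],(640,600)))
E
```

```text
10mm 21.03 [ 0.5682 -0.2658  0.0657] gap 0.0557 ff 30.0 F [ 0.7  0.3 -3. ]
0.006 [-0.2 -0.2 -3.9]
0.0045 [-0.5  0.6 -4.5]
0.003 [-0.2  3.1  2.3]
touch 21.88 [ 0.568  -0.2652  0.0586] gap 0.0556 ff 30.0 F [-0.2  3.1  2.3]
open 22.97 [ 0.5677 -0.2656  0.0577] gap 0.0881 ff 0.0 F [0.9 0.2 0.1]
away 25.75 [ 0.5984 -0.2805  0.3283] gap 0.0878 ff 0.0 F [-0.2  0.2 -0.7]
side cap 172 [ 0.0721 -0.0124 -0.0047] [0.0926 0.0111 0.0156]
side foot 249 [-0.0487 -0.0281 -0.013 ] [-0.0351  0.0224  0.0308]
top cap 54 [ 0.0722 -0.0125 -0.0007] [0.089  0.0124 0.0146]
top foot 165 [-0.0503 -0.0281 -0.0202] [-0.035   0.0287  0.0311]
```

View pics/fin.png

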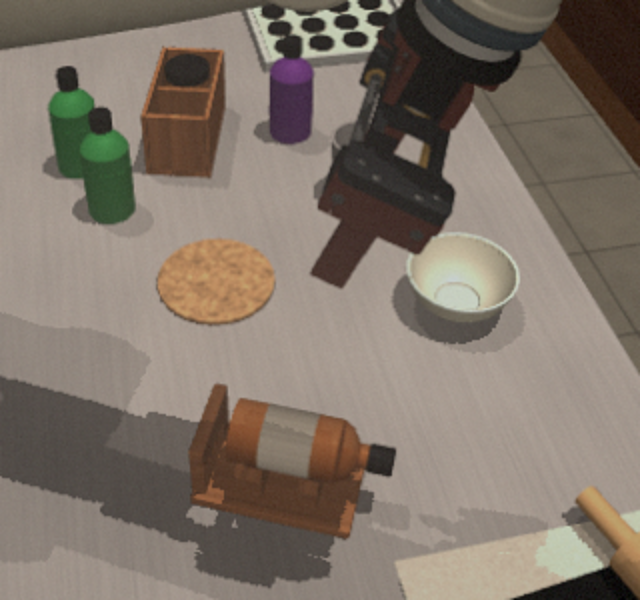

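The bottle lies level and centred in both saddles, at crop (290,440), with the cap at (380,460) pointing away from the board. The gripper is clear of everything.

```bash
python3 -c "
from bench import *
print(job_done())"
```

```text
the job is handed in; nothing more can be done
None
```

The job is handed in at about 26 s: the bottle stood released on the cork mat, then was laid in both cradle saddles with its cap away from the end board and let go; the last images show it centred and level, about 2.5 mm above the nominal seat height (5 mm allowed), but no verdict came back.

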